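# Shift the saucepan along the hotplate and bar it in against the ship's roll

## Robot

A 6-joint arm with a two-finger parallel gripper is mounted at the origin on the work surface; the furniture and walls round the work are solid. World frame = base frame: x ahead of the robot, y to its left, z up, the work surface at z = 0. Lengths are in m, angles in rad, forces in N, time in s.
With the tool pointing down it reaches from about 0.375 to 0.975 m from the base axis. Payload 3.8 kg.
Tool frame: the origin (TCP) lies midway between the tips of the shut fingers; the grasp point (between the pads) lies 19 mm behind it; z points along the fingers, y is the line along which they close (so a half turn about z gives the same grasp; the last joint's range is limited). The gripper opens to 88 mm and grips with 3 to 60 N. Pads are 18 mm wide; open, the fingers measure 123 mm over their backs; the gripper's body (75 mm by 187 mm) begins 45 mm behind the grasp point.
Start: joints at [-1.288, 0.264, 1.604, -0, 1.274, -0.037], TCP at [0.212, -0.641, 0.239] pointing down, gripper open.
Joint ranges: [-2.63, 2.63], [-0.94, 2.18], [0.31, 2.57], [-1.31, 4.45], [0, 2.66], [-2.55, 2.55]. Speed limits (rad/s): [2.57, 2.57, 3.14, 3.14, 3.14, 3.14].

## Interface

Orientations are given as a rotation vector (axis times angle).
In Python, from cell import manip, inverse_kinematics, cams, order gives the robot as it stands. Calls block until the motion is done:
- manip.move_pose(position, orientation): joint-space move of the TCP to a pose.
- manip.move_linear(position, rate=0.15, rot=None): straight line of the TCP; rot=None keeps the orientation; rate is the mean speed in m/s.
- manip.set_joints(angles): joint-space move.
- manip.set_gripper(opening, force=None): finger opening in m; force is the grip in N (None keeps the last); returns when the fingers have stopped.
- manip.dwell(seconds).
- inverse_kinematics(position, orientation): joint angles nearest the present ones, or None.
- manip.state(): the state.
- cams.capture(name): name is "scene" or "top"; returns a dict with "image" (480x640x3 uint8, blue, green, red), "z_map" (480x640 float32, m along the optical axis (not along the pixel's ray), 0 where there is no reading), "intrinsics" (3x3 intrinsics, pixels), "position" and "orientation" of the camera in the world. Camera axes: x right, y down, z forward; pixel columns grow to the right and rows downward; lengths in m; the calibration is good to about 2 mm. A picture is of the moment at which its call begins.
A pose or a line that the arm cannot do raises manip.IKError and nothing moves.
- order.close_job(): hands the job in; it is judged then, once.
The state is a dict: "clock": time; "joint_pos": joint angles; "joint_velocities": joint speeds; "tau": joint torques, N m; "tool_pos": TCP position; "tcp_rot": TCP orientation; "contact_force": force on the tool from outside, world axes, zero at the start; "moment": the same for the moment, N m; "gripper_width": finger opening in m; "grasp_force": force on a finger pad.
Only numpy, scipy, OpenCV 4.12 (cv2) and the standard library are available. Lean on these libraries where they do the work, as an engineer would, in place of code of your own. Each camera call takes 0.05 s, during which the arm holds its last target. There are 200 camera calls.

## Task

Slide the steel saucepan sideways along the hotplate from the right ring mark to the left one, keeping its base on the plate all the way (no lifting or tipping), and leave it centred on the left ring with its handle still pointing out of the front. Then swing the retaining bar by its black knob right round to its stop, so that its long arm lies across the plate beside the pan, and let go. Leave the jar, dish and mug alone.

Things in the scene. Friction and masses are not known exactly. Their poses are not given: they have to be found in the camera images.
- hotplate: Fixed hotplate, white housing, flat bare-metal top 180 (x) x 330 (y) mm, 40 mm above the bench. Origin: under its middle, at bench height; x to its back, y to its left; its front faces roughly to the robot. Ring marks 124 mm across, flush, at x +10, y +80 and -80 mm. A wire rail 26 mm high runs along the back (x 82 mm) and both ends (y +-158 mm, from x -20 mm back).
- rack_front (a point): Middle of the front rod (8 mm thick, along y, 330 mm long) of the open wire drying rack fixed over the hotplate; 250 mm above the bench, at hotplate x -85 mm. The rack reaches back to x 82 mm. A gripper pointing straight down hits it; one leaning back to the front by 25 to 45 degrees (fingers forward and down) passes in front of and under it.
- left_ring (a point): Centre of the left ring mark on the hotplate's top; the goal place of the pan. Axes as the hotplate's.
- pot: Loose open steel saucepan, about 0.6 kg (0.5 to 0.75), 104 mm outside diameter (109 at the rim), 90 mm high. Origin: centre of its underside; z up; its one handle points along its own -x. It starts on the right ring with the handle pointing out over the front edge, within about 0.2 rad of square.
- pot_handle (a point): Grip point of the pan's handle, on the bar's centre line, 108 mm from the pan's axis and 70 mm above its underside (110 mm above the bench). The handle is a straight level black bar 18 mm wide and 14 mm high, reaching from 60 to 136 mm from the pan's axis.
- bar_pivot (a point): Pivot of the retaining bar, on the hotplate's top at x -78 mm, y 0. The bar is an L: a long arm (12 mm round, 125 mm long, top 57 mm above the bench, so fingers on the pan's handle pass over it) and, at right angles, a 78 mm lever with a knob at its end.
- bar (a joint): Angle of the bar. 0: the arm lies along the plate's front edge to the right (hotplate -y), the lever points out of the front (-x). Turns anticlockwise seen from above to a firm stop at 1.571 rad, where the arm points to the back (+x) between the rings and the lever to the right (-y). Starts at 0 to 0.2; stays where it is left; light friction, about 1.5 N at the knob.
- bar_knob (a point): On the axis of the bar's upright black knob (16 mm round post), 83 mm above the bench, 78 mm from the pivot. Its top is 92 mm above the bench; the 10 mm lever under it has its top 56 mm above the bench. It starts clear in front of the rack and ends right under the rack's front rod. Held lightly (20 N), it turns in the grip, so the gripper can follow the arc without turning.
- jar: Bystander: white screw-top jar, 66 mm across, 103 mm high, on the bench to the right of the hotplate. Origin: centre of its underside. Leave alone.
- dish: Bystander: open round dish 90 mm across, 30 mm high, on the bench to the left. Origin: centre of its underside. Leave alone.
- mug: Bystander: white mug 83 mm across with a handle, 86 mm high, on the bench to the left. Origin at bench height under it. Leave alone.
Things that resemble listed ones, but are neither listed nor needed, are in the scene too. Leave any orange look-alike of the pot alone.

How it is judged:
By the outcome, as a careful person would: the job done as asked, in the order asked, and still so for the second after the job is handed in, with the robot touching nothing.
It also fails if it takes over 54 s, if anything falls off the work surface, if the arm or the gripper's body presses on something with over 40 N, if the wrist force passes 120 N, or if a joint passes its speed limit or range.

## Working session

There is one attempt and no reset: what is moved stays moved. The work goes in short steps, each a Python script; the robot and the scene stay as the last script left them, time stands still between calls to the robot, and variables do not carry over. Pictures are saved under pics/ and viewed, at most 10 in all, crops included, and the job is handed in when it is done.

```bash
mkdir -p pics; ls; python3 - <<'E'
from cell import manip,cams
import cv2,numpy as np
for n in("scene","top"):
    c=cams.capture(n);cv2.imwrite(f"pics/{n}0.png",c["image"]);np.savez(f"{n}0.npz",**c)
    print(n,c["intrinsics"].tolist(),c["position"],c["orientation"])
print(manip.state())
E
```

```text
pics
scene [[486.8929445777327, 0.0, 327.92101159293486], [0.0, 486.8929445777327, 236.0309666505225], [0.0, 0.0, 1.0]] [-0.21601494  0.94332679  0.70474383] [-0.88319252  2.23739331 -1.39933379]
top [[623.046906242523, 0.0, 316.77793669713884], [0.0, 623.046906242523, 240.36344136824604], [0.0, 0.0, 1.0]] [-0.53747774 -0.32570767  1.56995369] [-2.11258545  1.40527428 -0.47499316]
{'clock': 0.1, 'joint_pos': array([-1.28792303e+00,  2.64667739e-01,  1.60520018e+00,  8.01941394e-06,
        1.27371459e+00, -3.68948700e-02]), 'joint_velocities': array([ 0.00144564, -0.00179552, -0.00430899, -0.00040002, -0.00016826,
       -0.00102062]), 'tau': array([ 4.31314102e-04, -5.03620505e+01, -3.58071578e+01,  7.31691881e-02,
        2.34212290e-02, -6.11703013e-05]), 'tool_pos': array([ 0.21201203, -0.64017675,  0.23753942]), 'tcp_rot': array([-3.09957397e+00, -4.99835193e-01,  3.71270941e-04]), 'contact_force': array([ 0.4293017 , -0.02066961, -0.32093703]), 'moment': array([0.00048875, 0.03079949, 0.01471172]), 'grasp_force': 0.0, 'gripper_width': 0.08832716846724278}
```

View pics/scene0.png

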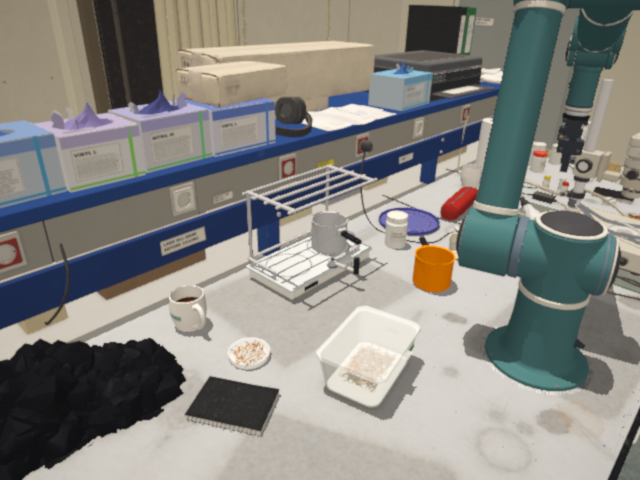

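View pics/top0.png

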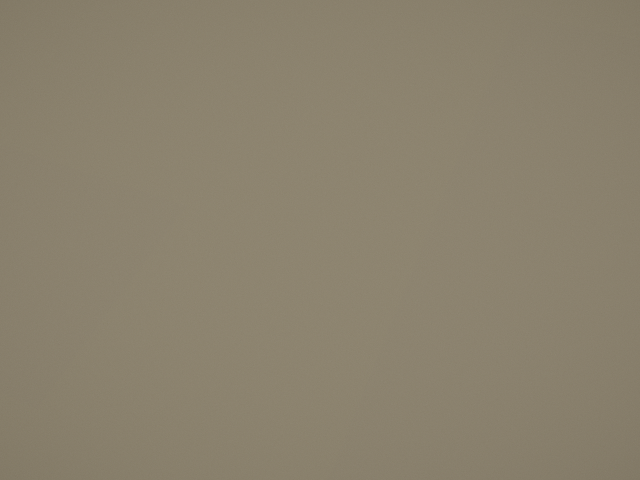

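The scene view shows the hotplate and rack around (310,250), the pan at (328,232) with its black handle at (350,238), the knob at about (357,265), the jar at (397,230) and the orange decoy at (433,268). The top view is blank, as if its view is blocked.

```bash
cat > h.py <<'E'
import numpy as np,cv2
from scipy.spatial.transform import Rotation as R
def unproj(c,u,v,z=None):
    """pixel -> world by depth, or by casting the ray on the plane at height z"""
    K=c["intrinsics"];d=np.array([(u-K[0,2])/K[0,0],(v-K[1,2])/K[1,1],1.])
    w=R.from_rotvec(c["orientation"]).apply(d)
    s=c["z_map"][int(round(v)),int(round(u))] if z is None else (z-c["position"][2])/w[2]
    return c["position"]+s*w
def proj(c,p):
    q=R.from_rotvec(c["orientation"]).inv().apply(np.asarray(p)-c["position"])
    return (q@c["intrinsics"].T)[...,:2]/q[...,2:]
E
python3 - <<'E'
from h import *
for n in("scene","top"):
    c=np.load(n+"0.npz");z=c["z_map"];print(n,R.from_rotvec(c["orientation"]).as_matrix()[:,2],[np.round(z[v,u],3) for u,v in((320,240),(50,50),(600,50),(50,430),(600,430))])
c=np.load("scene0.npz")
cv2.imwrite("pics/crop0.png",cv2.resize(c["image"][160:310,235:415],None,fx=4.4,fy=4,interpolation=cv2.INTER_CUBIC)[:600,:800])
for p in((397,213),(345,236),(358,262),(330,213),(243,355),(188,295),(433,255)):print(p,unproj(c,*p).round(3))
E
```

```text
scene [ 0.59132367 -0.67140116 -0.4467178 ] [np.float32(1.368), np.float32(2.478), np.float32(1.176), np.float32(0.787), np.float32(0.894)]
top [ 0.56744456  0.2498494  -0.78459031] [np.float32(0.14), np.float32(0.185), np.float32(0.183), np.float32(0.113), np.float32(0.111)]
(397, 213) [ 0.539 -0.234  0.101]
(345, 236) [0.535 0.02  0.112]
(358, 262) [0.455 0.059 0.079]
(330, 213) [ 0.651 -0.047  0.124]
(243, 355) [0.447 0.451 0.014]
(188, 295) [0.668 0.435 0.055]
(433, 255) [ 0.352 -0.147  0.059]
```

View pics/crop0.png

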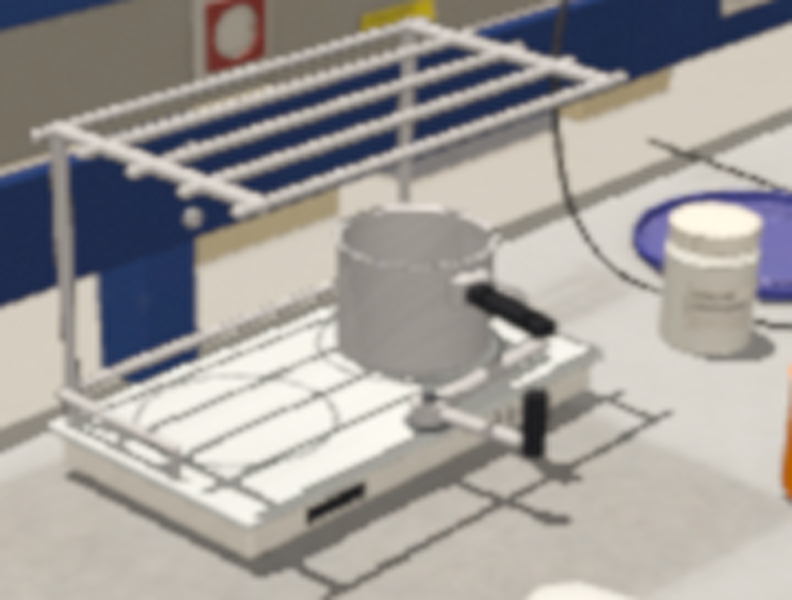

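```bash
python3 - <<'E'
from h import *
c=np.load("scene0.npz")
f=lambda x,y:(235+x/4.4,160+y/4)
P={}
for n,p,z in[("FL",(255,524),.04),("FR",(600,351),.04),("BL",(52,427),.04),("rodL",(240,210),.25),("rodR",(622,76),.25),("handEnd",(548,325),.11),("handRoot",(472,290),.11),("knobtop",(536,392),.092),("pivot",(430,408),.05),("ringL",(237,418),.04)]:
    u,v=f(*p);P[n]=unproj(c,u,v,z);print(n,P[n].round(4),"depth:",unproj(c,u,v).round(3))
for a,b in(("FL","FR"),("FL","BL"),("rodL","rodR"),("pivot","knobtop"),("handEnd","handRoot")):
    d=P[b]-P[a];print(a,b,np.linalg.norm(d[:2]).round(4),np.degrees(np.arctan2(d[1],d[0])).round(2))
# depth points at height of plate
v,u=np.mgrid[150:320,235:420];K=c["intrinsics"];z=c["z_map"][150:320,235:420]
d=np.stack([(u-K[0,2])/K[0,0],(v-K[1,2])/K[1,1],np.ones(u.shape)],-1)*z[...,None]
W=R.from_rotvec(c["orientation"]).apply(d.reshape(-1,3))+c["position"]
m=(W[:,2]>.035)&(W[:,2]<.046)&(abs(W[:,0]-.6)<.25)&(z.ravel()>0)&(W[:,1]>-.2)
r=cv2.minAreaRect((W[m,:2]*1000).astype(np.float32));print("plate rect",r,m.sum())
# black things
im=c["image"][150:320,235:420].reshape(-1,3).astype(int)
b=(im.max(1)<60)
for n,lo,hi in(("handle",.1,.125),("knob",.058,.0935)):
    k=b&(W[:,2]>lo)&(W[:,2]<hi)&(abs(W[:,0]-.5)<.12)&(W[:,1]>-.1)&(W[:,1]<.15);print(n,k.sum(),W[k].mean(0).round(4),W[k].min(0).round(3),W[k].max(0).round(3))
    if n=="handle":print(np.degrees(cv2.fitLine(W[k,:2].astype(np.float32),2,0,.01,.01)[:2]).ravel(),cv2.minAreaRect((W[k,:2]*1000).astype(np.float32)))
E
```

```text
FL [0.5202 0.2326 0.04  ] depth: [0.526 0.227 0.035]
FR [ 0.5225 -0.0893  0.04  ] depth: [ 0.525 -0.093  0.038]
BL [0.6939 0.2364 0.04  ] depth: [0.697 0.234 0.038]
rodL [0.5297 0.2328 0.25  ] depth: [0.528 0.234 0.251]
rodR [ 0.5275 -0.0954  0.25  ] depth: [ 0.527 -0.095  0.25 ]
handEnd [0.4902 0.0123 0.11  ] depth: [0.49  0.013 0.11 ]
handRoot [0.5578 0.0048 0.11  ] depth: [0.552 0.011 0.114]
knobtop [0.4567 0.0637 0.092 ] depth: [0.46  0.059 0.089]
pivot [0.5353 0.0672 0.05  ] depth: [0.527 0.077 0.057]
ringL [0.6226 0.1486 0.04  ] depth: [0.626 0.145 0.037]
FL FR 0.3218 -89.6
FL BL 0.1737 1.26
rodL rodR 0.3282 -90.38
pivot knobtop 0.0787 -177.38
handEnd handRoot 0.068 -6.34
plate rect ((566.7704467773438, 42.44732666015625), (467.421875, 285.5179138183594), 55.57750701904297) 2840
handle 90 [0.5185 0.0164 0.1133] [0.486 0.002 0.106] [0.553 0.026 0.118]
[ 56.397434 -10.106224] ((519.2428588867188, 14.989736557006836), (16.75607681274414, 68.55220031738281), 80.25588989257812)
knob 55 [0.4555 0.0669 0.0759] [0.449 0.059 0.059] [0.461 0.072 0.092]
```

```bash
cat >> h.py <<'E'
from scipy.optimize import least_squares
def rot(lean,yaw=0.,tilt=0):
    return (R.from_euler('z',yaw)*R.from_euler('y',-np.radians(lean))*R.from_euler('x',np.pi)).as_rotvec()
def tcp(g,rv): # grasp point -> TCP
    return np.asarray(g)+.019*R.from_rotvec(rv).as_matrix()[:,2]
def cloud(c):
    v,u=np.mgrid[0:480,0:640];K=c["intrinsics"];z=c["z_map"]
    d=np.stack([(u-K[0,2])/K[0,0],(v-K[1,2])/K[1,1],np.ones(u.shape)],-1)*z[...,None]
    return R.from_rotvec(c["orientation"]).apply(d.reshape(-1,3)).reshape(480,640,3)+c["position"]
def box(W,x,y,z):
    return np.logical_and.reduce([(W[...,i]>r[0])&(W[...,i]<r[1]) for i,r in enumerate((x,y,z))])
def pan(c,ye):
    """pan axis (circle of r=52 mm to outer wall points) and handle yaw; ye: expected y of the pan"""
    W=cloud(c);im=c["image"].max(-1);hyp=np.array([c["position"][0],c["position"][1]])
    m=box(W,(.55,.70),(ye-.07,ye+.07),(.06,.115))&(im>75)
    p=W[m][:,:2]
    f=least_squares(lambda q:np.hypot(*(p-q).T)-.052,[.62,ye],loss="soft_l1",f_scale=.002)
    h=W[box(W,(.45,.58),(ye-.07,ye+.07),(.1,.125))&(im<70)]
    hm=(h[:,:2].min(0)+h[:,:2].max(0))/2
    l=cv2.fitLine(h[:,:2].astype(np.float32),cv2.DIST_HUBER,0,.01,.01).ravel();l=l*np.sign(l[0])
    return f.x,np.sqrt(np.mean(f.fun**2)),m.sum(),hm,np.arctan2(l[1],l[0]),h.min(0),h.max(0)
E
python3 - <<'E'
from h import *
from cell import inverse_kinematics as ik
c=np.load("scene0.npz")
for o in pan(c,-.01):print(np.round(o,4))
for L in(30,35,40):
  for n,g in(("h0",(.513,.01,.11)),("h1",(.513,.15,.11)),("pre",(.43,.01,.2)),("k0",(.457,.066,.083)),("kpre",(.40,.066,.16)),("k1",(.5345,-.0085,.083))):
    rv=rot(L);q=ik(tcp(g,rv),rv);print(L,n,None if q is None else np.round(q,2))
E
```

```text
[ 0.6202 -0.0069]
0.0085
868
[0.5207 0.0128]
-0.1399
[ 0.486  -0.0005  0.1061]
[0.5554 0.026  0.1183]
30 h0 [-0.04 -0.15  2.43  0.06  0.34  1.47]
30 h1 [ 0.34 -0.08  2.37 -0.45  0.39  2.29]
30 pre [-0.06 -0.52  2.48  0.05  0.66  1.49]
30 k0 [ 0.14 -0.21  2.54 -0.23  0.3   1.91]
30 kpre [ 0.17 -0.53  2.57 -0.15  0.59  1.84]
30 k1 [-0.09 -0.05  2.41  0.17  0.27  1.33]
35 h0 [-0.05 -0.18  2.49  0.12  0.22  1.42]
35 h1 None
35 pre [-0.06 -0.57  2.54  0.06  0.57  1.47]
35 k0 None
35 kpre None
35 k1 [-0.1  -0.07  2.46  0.38  0.15  1.12]
40 h0 [-0.05 -0.19  2.54  0.32  0.1   1.22]
40 h1 None
40 pre None
40 k0 None
40 kpre None
40 k1 [-0.1  -0.07  2.51  1.48  0.07  0.02]
```

```bash
sed -i "s/R.from_euler('x',np.pi)).as_rotvec/R.from_euler('x',np.pi)*R.from_euler('z',np.pi)).as_rotvec/" h.py
python3 - <<'E'
from h import *
from cell import manip,cams,inverse_kinematics as ik
L=28;yaw=-.14;rv=rot(L,yaw);a=R.from_rotvec(rv).as_matrix()[:,2]
g=np.array([.514,.007,.111])
for n,p,w in(("pre",g-.10*a,rv),("g",g,rv),("end",[.5145,.1495,.111],rot(L)),("k0",[.4567,.066,.085],rot(L)),("kpre",np.array([.4567,.066,.085])-.07*rot(L)*0-.08*R.from_rotvec(rot(L)).as_matrix()[:,2],rot(L)),("k1",[.5345,-.0085,.085],rot(L))):
    q=ik(tcp(p,w),w);print(n,None if q is None else np.round(q,2))
manip.set_gripper(.06,30)
manip.move_pose(tcp(g-.10*a,rv),rv)
s=manip.state();print(s["clock"],s["tool_pos"],tcp(g-.1*a,rv),s["contact_force"])
manip.move_linear(tcp(g-.04*a,rv),rate=.12)
s=manip.state();print(s["clock"],s["tool_pos"],tcp(g-.04*a,rv),s["contact_force"])
c=cams.capture("scene");np.savez("scene1.npz",**c)
t=cams.capture("top");print(t["z_map"][240,320],t["image"].std())
cv2.imwrite("pics/crop1.png",cv2.resize(c["image"][160:310,235:415],None,fx=4.4,fy=4,interpolation=cv2.INTER_CUBIC)[:600,:800])
E
```

```text
pre [ 0.03 -0.38  2.4  -0.13  0.65 -1.31]
g [ 0.01 -0.13  2.4  -0.18  0.4  -1.27]
end [ 0.33 -0.07  2.35 -0.37  0.43 -0.94]
k0 [ 0.13 -0.2   2.52 -0.18  0.35 -1.28]
kpre [ 0.15 -0.44  2.52 -0.13  0.59 -1.33]
k1 [-0.09 -0.05  2.38  0.13  0.32 -1.77]
3.1833 [0.47685939 0.01180514 0.1829388 ] [0.47634486 0.01230643 0.18251876] [ 0.41900379  0.94578104 -0.214985  ]
3.8333 [0.50434836 0.00813752 0.12958787] [0.50423756 0.00837574 0.1295419 ] [-0.36092026  0.42501591 -0.43127785]
0.1418631 12.260056162254449
```

View pics/crop1.png

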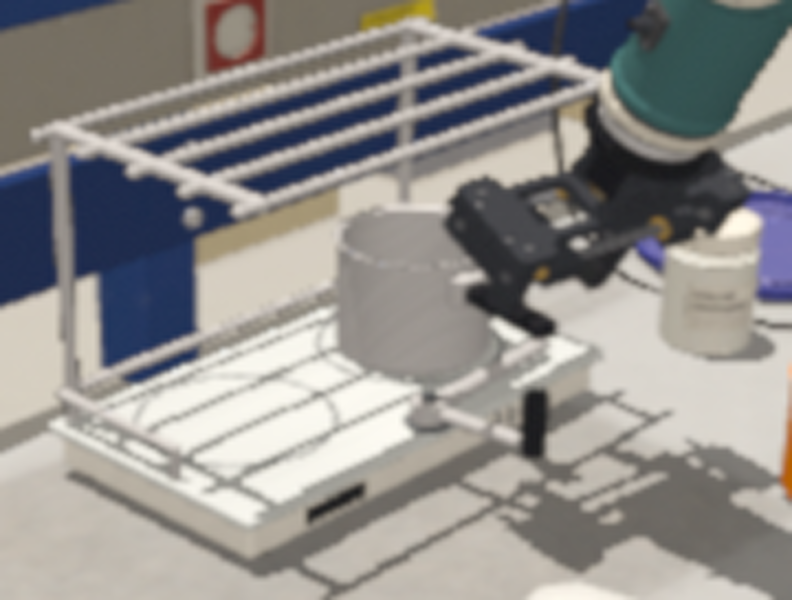

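The picture shows the gripper in front of the rack, with the left finger at crop (500,290) just above the handle, and the wide body along y as assumed. I'm going in to grasp.

```bash
python3 - <<'E'
from h import *
from cell import manip,cams
rv=rot(28,-.14);g=np.array([.514,.007,.111])
s0=manip.state()
manip.move_linear(tcp(g,rv),rate=.08)
s=manip.state();print(s["tool_pos"]-tcp(g,rv),s["contact_force"])
manip.set_gripper(.0,12);s=manip.state();print(s["clock"],s["gripper_width"],s["grasp_force"],s["contact_force"],s["moment"])
c=cams.capture("scene");np.savez("scene2.npz",**c)
cv2.imwrite("pics/crop2.png",cv2.resize(c["image"][200:275,285:385],None,fx=8,fy=8,interpolation=cv2.INTER_CUBIC))
E
```

```text
[2.22665247e-05 2.59940010e-05 4.15874632e-05] [-0.48697537 -0.9113687   0.58125048]
5.2917 0.017573296735261326 12.005238393321633 [-2.55380415  0.91693544  2.26441747] [0.31264562 0.17921475 0.18949199]
```

View pics/crop2.png

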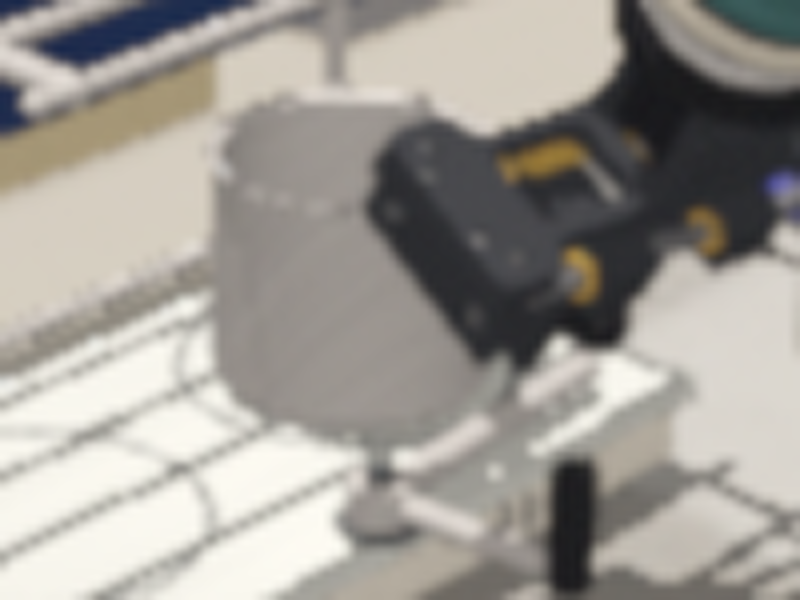

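```bash
python3 - <<'E'
from h import *
from cell import manip,cams
manip.set_gripper(.0,35);s=manip.state();print(s["gripper_width"],s["contact_force"],s["moment"])
g0=np.array([.514,.007,.111]);g1=np.array([.5145,.1495,.111])
for f in(.33,.66,1.):
    rv=rot(28,-.14*(1-f));g=g0+f*(g1-g0)
    manip.move_linear(tcp(g,rv),rate=.06,rot=rv)
    s=manip.state();print(s["clock"].__round__(2),s["tool_pos"]-tcp(g,rv),s["contact_force"].round(2),s["moment"].round(2),s["gripper_width"])
c=cams.capture("scene");np.savez("scene3.npz",**c)
cv2.imwrite("pics/crop3.png",cv2.resize(c["image"][200:305,245:385],None,fx=5.6,fy=5.6,interpolation=cv2.INTER_CUBIC))
E
```

```text
0.0174809604148256 [-2.37742771  1.37828466  4.59517468] [0.37237276 0.19869686 0.18988527]
6.5 [0.00020607 0.0004504  0.00018748] [-0.86  0.69  2.21] [ 0.02 -0.09 -0.02] 0.01756145364592914
7.44 [0.00018302 0.00030518 0.0001356 ] [ 1.25 -1.12  3.03] [-0.14 -0.15 -0.28] 0.017753662641592047
8.41 [0.00016028 0.00024127 0.00011085] [ 1.65 -1.61  2.05] [-0.3  -0.24 -0.34] 0.01750522037577398
```

View pics/crop3.png

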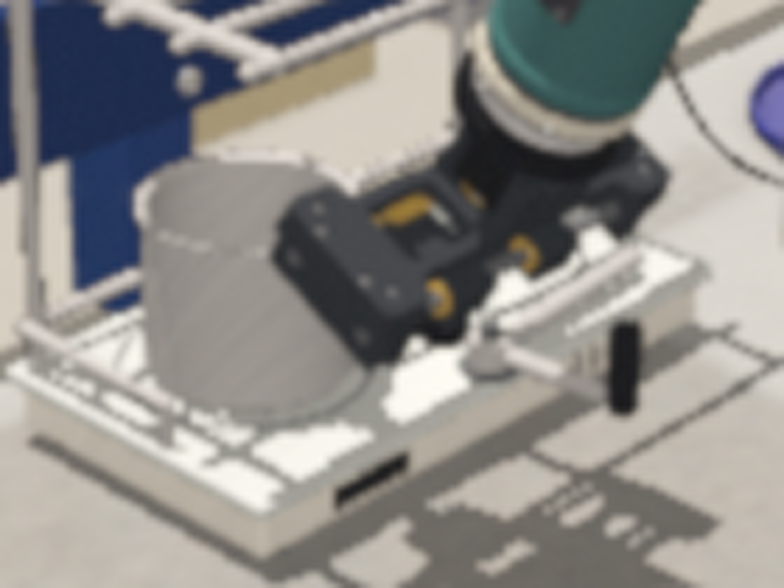

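The pan has moved to the left ring area with its base flat, and the knob is at crop (622,368). I'm releasing it and backing off to measure in clear view.

```bash
python3 - <<'E'
from h import *
from cell import manip,cams
rv=rot(28);a=R.from_rotvec(rv).as_matrix()[:,2];g=np.array([.5145,.1495,.111])
manip.set_gripper(.045,20)
manip.move_linear(tcp(g-.08*a,rv),rate=.12)
manip.move_linear(tcp(np.array([.42,.066,.20]),rv),rate=.2)
s=manip.state();print(s["clock"],s["contact_force"])
c=cams.capture("scene");np.savez("scene4.npz",**c)
im=cv2.resize(c["image"][200:305,245:385],None,fx=5.6,fy=5.6,interpolation=cv2.INTER_CUBIC)
t=np.linspace(0,2*np.pi,200)
for r,z,col in((.0545,.13,(0,0,255)),(.052,.042,(0,255,0)),(.062,.04,(255,0,0))):
    q=proj(c,np.c_[.6225+r*np.cos(t),.1495+r*np.sin(t),0*t+z])
    cv2.polylines(im,[np.int32(((q-[245,200]+.5)*5.6))],True,col,1)
cv2.imwrite("pics/crop4.png",im)
for o in pan(c,.15):print(np.round(o,4))
E
```

```text
10.5167 [-0.7121699   0.06522668  1.100983  ]
[0.6223 0.1489]
0.01
1071
[0.5203 0.1522]
0.0473
[0.4854 0.144  0.108 ]
[0.5551 0.1603 0.1176]
```

View pics/crop4.png

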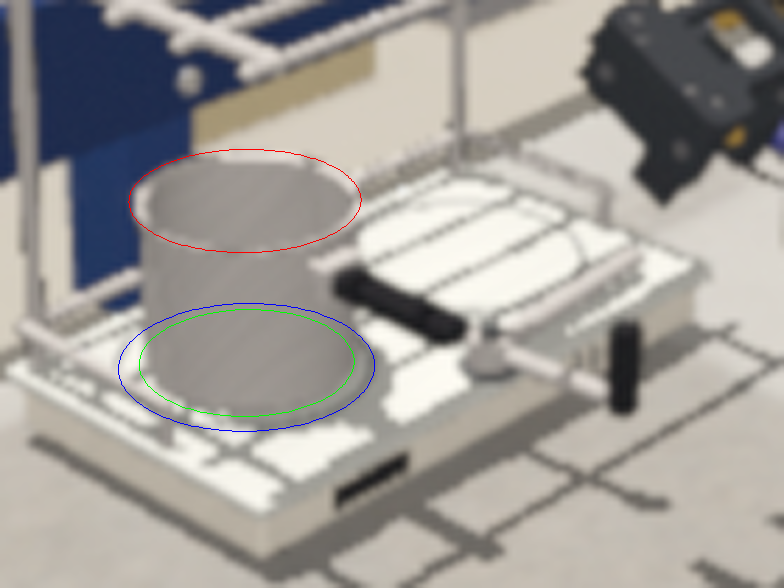

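The overlay at the goal position fits the pan's rim and base within about 2 mm. I'll check the ring mark itself in the first image and re-measure the knob.

```bash
python3 - <<'E'
from h import *
c=np.load("scene0.npz")
im=cv2.resize(c["image"][230:290,245:345],None,fx=8,fy=8,interpolation=cv2.INTER_CUBIC)
t=np.linspace(0,2*np.pi,60)
q=proj(c,np.c_[.6225+.062*np.cos(t),.1495+.062*np.sin(t),0*t+.04])
for p in q:cv2.circle(im,tuple(int(k) for k in (p-[245,230]+.5)*8),2,(0,0,255),-1)
im2=im
cv2.imwrite("pics/crop5.png",im2)
c=np.load("scene4.npz");W=cloud(c)
k=box(W,(.43,.5),(.03,.1),(.06,.0935))&(c["image"].max(-1)<60)
v,u=np.nonzero(k);print(k.sum(),W[k].mean(0),u.min(),u.max(),v.min(),v.max())
# centre of the knob silhouette cast on its mid height: crossing of the axis
for z,vv in((.092,v.min()+1),(.075,(v.min()+v.max())/2)):print(unproj(c,np.mean(u),vv,z))
E
```

```text
54 [0.45537083 0.06703716 0.07637416] 354 358 258 270
[0.45471573 0.06914283 0.092     ]
[0.45643982 0.06561299 0.075     ]
```

View pics/crop5.png

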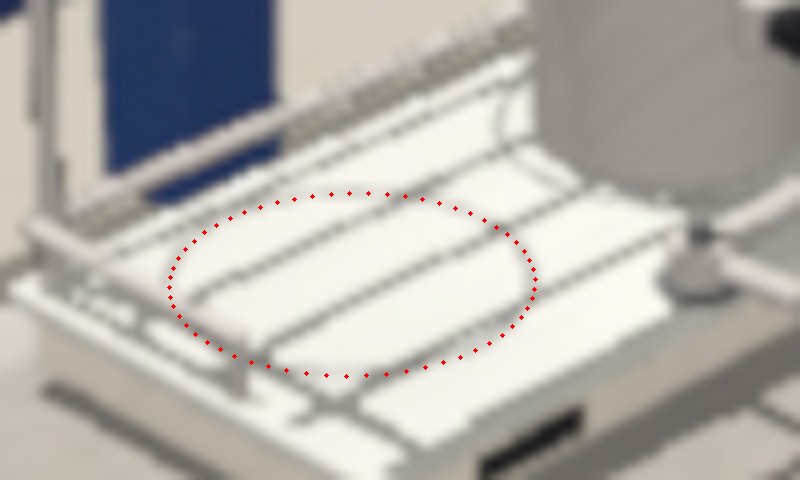

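The dots lie right on the left ring mark, so no correction is needed. The knob is at about (0.4565, 0.066), 78 mm from the pivot as it should be, so I'm taking it round now.

```bash
python3 - <<'E'
from h import *
from cell import manip,cams
rv=rot(28);a=R.from_rotvec(rv).as_matrix()[:,2];pv=np.array([.5345,.0695,.085])
k=lambda th:pv-.078*np.array([np.cos(th),np.sin(th),0])
manip.move_linear(tcp(k(.045)-.08*a,rv),rate=.15)
manip.move_linear(tcp(k(.045),rv),rate=.08)
print(manip.state()["contact_force"])
manip.set_gripper(0,20);s=manip.state();print(s["clock"],s["gripper_width"],s["contact_force"])
if .012<s["gripper_width"]<.02:
    for th in np.linspace(.045,1.571,12)[1:]:
        manip.move_linear(tcp(k(th),rv),rate=.06)
        s=manip.state();print(round(th,2),s["contact_force"].round(1),s["gripper_width"].round(4))
        if np.linalg.norm(s["contact_force"])>25:break
print(s["clock"])
c=cams.capture("scene");np.savez("scene6.npz",**c)
cv2.imwrite("pics/crop6.png",cv2.resize(c["image"][200:305,245:385],None,fx=5.6,fy=5.6,interpolation=cv2.INTER_CUBIC))
E
```

```text
[-1.32474112 -0.06224899 -0.07768934]
12.7167 0.015484998166645508 [-3.2113359  -1.30618234  3.39943921]Traceback (most recent call last):
  File "<stdin>", line 12, in <module>
AttributeError: 'float' object has no attribute 'round'
```

```bash
python3 - <<'E'
from h import *
from cell import manip,cams
rv=rot(28);a=R.from_rotvec(rv).as_matrix()[:,2];pv=np.array([.5345,.0695,.085])
k=lambda th:pv-.078*np.array([np.cos(th),np.sin(th),0])
for th in np.linspace(.045,1.571,12)[2:]:
    manip.move_linear(tcp(k(th),rv),rate=.06)
    s=manip.state();print(round(th,2),s["contact_force"].round(1),round(s["gripper_width"],4))
    if np.linalg.norm(s["contact_force"])>25:break
print(s["clock"])
c=cams.capture("scene");np.savez("scene6.npz",**c)
cv2.imwrite("pics/crop6.png",cv2.resize(c["image"][200:305,245:385],None,fx=5.6,fy=5.6,interpolation=cv2.INTER_CUBIC))
E
```

```text
0.32 [0.3 1.  1.6] 0.015
0.46 [2.1 1.4 0.2] 0.0154
0.6 [ 1.6  1.3 -0.6] 0.0154
0.74 [ 1.6  2.1 -0.7] 0.0156
0.88 [ 3.1  2.4 -0.9] 0.0154
1.02 [ 2.5  4.1 -1.2] 0.0154
1.15 [ 2.5  5.2 -0.3] 0.0152
1.29 [ 0.6  6.6 -0.2] 0.0154
1.43 [-0.2  7.6  1.4] 0.0155
1.57 [-2.6  7.8  5.9] 0.0152
16.3833
```

View pics/crop6.png

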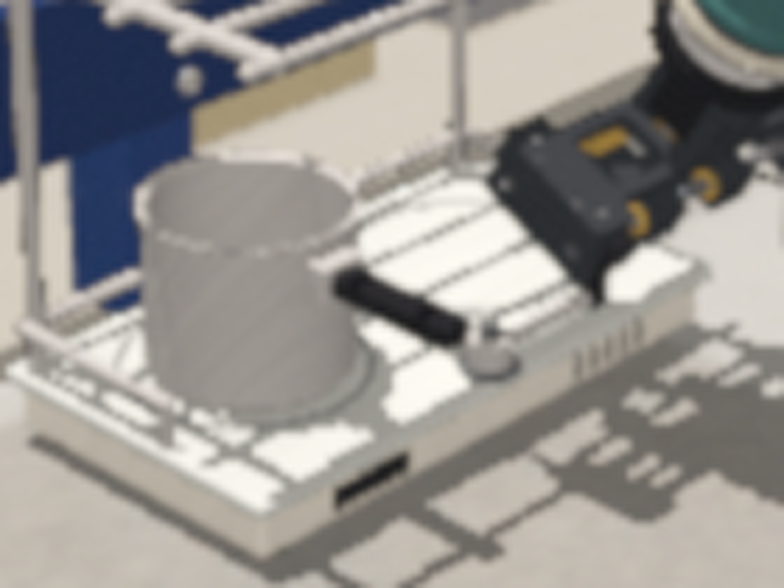

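The bar is near its stop, with the knob in the gripper at crop (590,285) and the pan undisturbed. I'm pressing on in small steps until the stop shows up in the force.

```bash
python3 - <<'E'
from h import *
from cell import manip,cams
rv=rot(28);a=R.from_rotvec(rv).as_matrix()[:,2];e=np.array([.5345,-.0085,.085])
for i in range(1,9):
    g=e+[.001*i,.001,0]
    manip.move_linear(tcp(g,rv),rate=.03)
    s=manip.state();print(i,s["contact_force"].round(1),(s["tool_pos"]-tcp(g,rv)).round(4))
    if s["contact_force"][0]<-14:break
manip.set_gripper(.045,20)
s=manip.state();print(s["contact_force"])
manip.move_linear(tcp(g-.09*a,rv),rate=.12)
manip.move_linear(tcp([.40,-.03,.26],rv),rate=.2)
s=manip.state();print(s["clock"],s["contact_force"])
c=cams.capture("scene");np.savez("scene7.npz",**c)
cv2.imwrite("pics/crop7.png",cv2.resize(c["image"][200:305,245:385],None,fx=5.6,fy=5.6,interpolation=cv2.INTER_CUBIC))
W=cloud(c);k=box(W,(.5,.57),(-.05,.03),(.06,.0935))&(c["image"].max(-1)<60)
print(k.sum(),W[k].mean(0))
for o in pan(c,.15):print(np.round(o,4))
E
```

```text
1 [-11.   -0.3  11.8] [-0.0019 -0.0002 -0.0004]
2 [-15.5  -0.6  15.7] [-0.0026 -0.0002 -0.0007]
[ 0.09145123 -0.8145962   0.32750428]
19.2667 [ 0.16435057  0.10759185 -0.13290502]
31 [ 0.53261296 -0.00416495  0.07678528]
[0.6224 0.1489]
0.0096
1069
[0.5204 0.1508]
-0.0018
[0.4854 0.1422 0.1049]
[0.5555 0.1595 0.1176]
```

View pics/crop7.png

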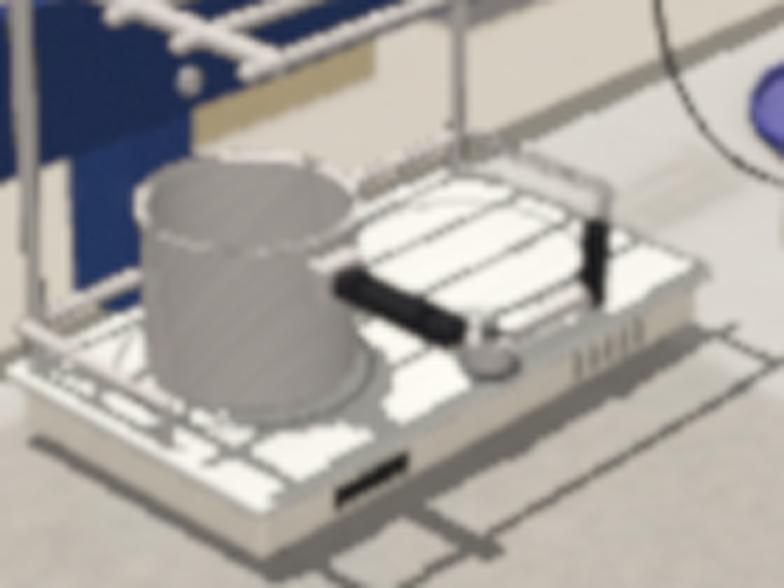

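The knob is at crop (595,262), free and at its stop. The pan is still centred, with its handle square to the front, and the gripper is clear.

```bash
python3 -c "
from cell import order
print(order.close_job())"
```

```text
the job is handed in; nothing more can be done
None
```

I slid the pan onto the left ring, where it measures about 1 mm off centre with its handle square to the front. I then swung the bar to its stop and let go, and handed the job in at about 19 s.

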